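Hold the power sensor in the laser beam through the enclosure's probe slot

TASK

Measure the laser with the slim sensor wand: first press the tab at the front of the laser enclosure's lid down until the lid is fully shut, so that its safety interlock closes. Then take the wand out of its dock by the handle and lower its blade through the slot in the lid, with the round sensor window facing the laser head, until the window is level with the beam (the wand's collar then stands about 15 mm above the lid). Do not force the blade or disturb the loose things on the bench, and finish still holding the wand there, upright and hanging free of the lid.

Things in the scene. Friction and masses are not known exactly. Their poses are not given: they have to be found in the camera images.
- lid (a joint): hinge of the enclosure's lid (amber sheet in an aluminium frame) along its far edge, rad: 0 = fully shut, grows as the front edge rises; at first ajar at 0.10 to 0.22. The stiff hinge keeps the lid where it is left; about 5 N down on the tab moves it, and it stops hard at 0.
- lid_tab (a point): top of the thumb tab at the middle of the lid's front edge: an aluminium lip 60 mm wide, 16 mm deep, jutting out over the front wall; the point lies in mid-tab, 158 mm from the hinge axis, and, once the lid is shut, 79 mm in front of beam_point (-x), 30 mm along its +y and 45 mm above it. Axes: x from the tab to the hinge, z normal to the lid (up when shut).
- slot_mouth (a point): centre of the slot's mouth on the lid's upper face; moves with the lid. The slot, in a steel plate 64 x 40 mm in the lid, is 34 mm long (its x, front to back) and 8 mm wide (its y), straight through 8 mm of plate. With the lid shut the mouth lies exactly 45 mm above beam_point, 100 mm above the bench.
- beam_point (a point): point in the enclosure where the level laser beam passes straight below the slot, 55 mm above the bench; fixed. x along the slot to the hinge side, y along the beam to the laser head (robot's left), z up. The fixed enclosure, 150 (x) x 230 (y) x 100 mm high with shut lid, is centred 30 mm from it towards +y, turned by up to 0.3 rad. Inside floor at 12 mm; nothing within 25 mm along the beam.
- wand_handle (a point): centre of the wand's handle. The wand (about 0.12 kg) stands upright in its dock: white handle 36 (x) x 18 (y) x 74 mm high; under it a black collar 46 x 22 x 8 mm; under that an aluminium blade 32 (x) x 6 (y) x 76 mm with rounded tip. Collar's underside 44 mm below this point, tip 120 mm below. x along the blade's width, y through it to the window's side, z up.
- wand_window (a point): centre of the round black sensor window (10 mm) on the +y face of the blade, 3 mm off the blade's middle plane, 104 mm below the handle's centre, 60 mm below the collar's underside and 16 mm above the tip. Axes as the wand's. In the dock it is hidden in the pocket.
- dock: the wand's dock, fixed to the bench, left or right of the enclosure: grey block 60 (x) x 36 (y) mm on a foot of 86 x 70 mm, top 91 mm above the bench, with a pocket 36 x 10 mm, 79 mm deep, for the blade; the collar rests on its top. Origin at the underside's centre; its +y side points roughly to the laser's side (to the robot's left), turned by up to 0.45 rad.
- lens_mount: bystander: loose black lens mount, about 54 x 115 x 60 mm, on the other side of the enclosure; origin at its underside
- timer: bystander: loose white digital timer, 58 x 62 x 17 mm, near the front edge of the bench; origin at its underside
- tape_roll: bystander: loose roll of tape lying flat, 98 mm across, 25 mm high; origin at its underside
- forceps: bystander: loose steel forceps, 120 mm long and 10 mm high, near the front edge of the bench; origin at their underside
Not all that is in view belongs to the job. Of the things like the part that bears wand_handle, leave any that is blue; of the rest the larger one is meant.

How it is judged:
By the outcome, as a careful person would: the job done as asked, in the order asked, and still so for the second after the job is handed in, while the arm keeps its last pose, push and grip.
It also fails if it takes over 72 s, if anything falls off the work surface, if the arm or the gripper's body presses on something with over 40 N, if the wrist force passes 120 N, or if a joint passes its speed limit or range.

ROBOT

A 6-joint arm with a two-finger parallel gripper is mounted at the origin on a cart in front of the work surface, level with it; the furniture and walls round the work are solid. World frame = base frame: x ahead of the robot, y to its left, z up, the work surface at z = 0. Lengths are in m, angles in rad, forces in N, time in s.
With the tool pointing down it reaches from about 0.2 to 0.875 m from the base axis. Payload 3.4 kg.
Tool frame: the origin (TCP) lies between the finger pads; the fingertips stand 25 mm ahead of it and the grasp point (between the pads) lies 6 mm ahead of it (r.nose_length is the z of the fingertips in the tool frame, in m); z points along the fingers, y is the line along which they close (so a half turn about z gives the same grasp; the last joint's range is limited). The gripper opens to 94 mm and grips with 3 to 60 N. Pads are 16 mm wide; open, the fingers measure 119 mm over their backs; the gripper's body (75 mm by 177 mm) begins 78 mm behind the grasp point.
Start: joints at [-1.285, 0.276, 1.505, -0, 1.361, -0.121], TCP at [0.228, -0.528, 0.23] pointing down, gripper open.
Joint ranges: [-2.89, 2.89], [-0.75, 2.08], [0.22, 2.7], [-1.18, 4.32], [0.11, 2.71], [-2.7, 2.7]. Speed limits (rad/s): [2.57, 2.57, 3.14, 3.14, 3.14, 3.14].

INTERFACE

Orientations are given as a unit quaternion [w, x, y, z].
In Python, from plant import r, gripper_to, inverse_kinematics, vision, models, telemetry gives the robot as it stands. Calls block until the motion is done:
- r.move_to(position, orientation): joint-space move of the TCP to a pose.
- r.move_l(position, rot=None, vel=0.15, guard=None): straight line of the TCP; rot=None keeps the orientation; vel is the mean speed in m/s. With guard (N) it stops when the force on the tool has changed by that much, and returns True; else False.
- r.movej(angles): joint-space move.
- gripper_to(opening, f_grip=None): finger opening in m; f_grip is the grip in N (None keeps the last); returns when the fingers have stopped.
- r.hold(seconds).
- inverse_kinematics(position, orientation): joint angles nearest the present ones, or None.
- vision.snapshot(name): name is "side" or "top" or "wrist"; returns the picture (480x640x3 uint8, red, green, blue); there is no depth.
- vision.get_calibration(name): a dict with "fx", "fy", "cx", "cy" (pixels), "position" and "orientation" of the camera in the world. Camera axes: x right, y down, z forward; pixel columns grow to the right and rows downward; lengths in m; the calibration is good to about 2 mm. A picture is of the moment at which its call begins: read the wrist's pose just before it. get_calibration takes no time and is no camera call; for the wrist camera it gives the pose at the moment of the call.
A pose or a line that the arm cannot do raises r.PlanningError and nothing moves.
- r.sign_off(): hands the job in; it is judged then, once.
Trained networks look in the newest picture that a camera, given by its name, has taken for a name from the list of things; names that differ only in an ending like _2 or _b are one class to them, and where a whole thing is asked for, a point or a joint stands for the part that bears it (a point fixed in the world has none). Each returns a list of dicts, best first, with "score" (0 to 1); they miss things now and then, are a little off and sometimes report something else, mostly with a low value. They report only what shows in the picture. A call takes as long as a camera call. They do not tell look-alikes from the thing itself.
- models.boxes_of(thing, camera): "at" ([x, y, z] in m, in world coordinates, good to about 4 mm: the middle of the surface that is visible of it).
- models.regions_of(thing, camera): "pixels" (480x640 bool, what is visible of it).
- models.mark_of(thing, camera): "at" ([x, y, z] in m, in world coordinates, good to about 4 mm: a listed point, or the origin of a listed thing).
Readings, each from a call of its own:
- telemetry.current_t(): time.
- telemetry.current_joints(): joint angles.
- telemetry.current_dq(): joint speeds.
- telemetry.current_joint_efforts(): joint torques, N m.
- telemetry.current_ee_pos(): TCP position.
- telemetry.current_tool_rot(): TCP orientation.
- telemetry.current_wrist_force(): force on the tool from outside, world axes, zero at the start.
- telemetry.current_torque(): the same for the moment, N m.
- telemetry.current_opening(): finger opening in m.
- telemetry.current_finger_force(): force on a finger pad.
Only numpy, scipy, OpenCV 4.12 (cv2) and the standard library are available. Lean on these libraries where they do the work, as an engineer would, in place of code of your own. Each camera call takes 0.05 s, during which the arm holds its last target. There are 200 camera calls.

## Working session

There is one attempt and no reset: what is moved stays moved. The work goes in short steps, each a Python script; the robot and the scene stay as the last script left them, time stands still between calls to the robot, and variables do not carry over. Pictures are saved under pics/ and viewed, at most 13 in all, crops included, and the job is handed in when it is done.

```bash
ls; mkdir -p pics
cat > h.py <<'E'
import numpy as np, cv2
from plant import r, gripper_to, inverse_kinematics, vision, models, telemetry as t
from scipy.spatial.transform import Rotation as R
def save(n,im): cv2.imwrite('pics/'+n,im[:,:,::-1])
def cam(n):
    c=vision.get_calibration(n); q=c['orientation']
    return c,R.from_quat([q[1],q[2],q[3],q[0]]).as_matrix(),np.array(c['position'])
def pix(n,P,C=None):
    c,M,p=C or cam(n); v=(np.atleast_2d(P)-p)@M
    return np.c_[c['fx']*v[:,0]/v[:,2]+c['cx'],c['fy']*v[:,1]/v[:,2]+c['cy']]
def ray(n,uv,z,C=None):
    c,M,p=C or cam(n); d=M@np.array([(uv[0]-c['cx'])/c['fx'],(uv[1]-c['cy'])/c['fy'],1])
    return p+d*(z-p[2])/d[2]
def down(yaw): # tool z down, tool y axis at world angle yaw
    y=np.array([np.cos(yaw),np.sin(yaw),0]); z=np.array([0,0,-1.]); x=np.cross(y,z)
    q=R.from_matrix(np.c_[x,y,z]).as_quat(); return [q[3],q[0],q[1],q[2]]
E
cat > a.py <<'E'
from h import *
for n in ('top','side'):
    save(n+'0.png',vision.snapshot(n)); print(n,cam(n)[2], cam(n)[1][:,2])
    for k in ('lid_tab','slot_mouth','beam_point','wand_handle','dock','lens_mount','timer','tape_roll','forceps'):
        print(n,k,[(np.round(d['at'],3).tolist(),round(d['score'],2)) for d in models.mark_of(k,n)])
print(t.current_t())
E
python3 a.py
```

```text
pics
top [ 0.39245094 -0.08393588  1.47503119] [ 0.10750867  0.00748253 -0.99417599]
top lid_tab [([0.448, 0.001, 0.124], 0.71)]
top slot_mouth [([0.522, -0.037, 0.113], 0.58)]
top beam_point [([0.52, -0.037, 0.056], 0.91)]
top wand_handle [([0.469, -0.357, 0.14], 0.82), ([0.483, -0.455, 0.092], 0.71), ([0.562, -0.487, 0.121], 0.66)]
top dock [([0.476, -0.356, 0.003], 0.84)]
top lens_mount [([0.494, 0.355, 0.001], 0.82), ([0.416, 0.224, -0.0], 0.17)]
top timer [([0.416, 0.222, 0.001], 0.88)]
top tape_roll [([0.635, -0.278, 0.004], 0.94)]
top forceps [([0.411, -0.476, -0.005], 0.36), ([0.414, 0.225, 0.0], 0.33)]
side [-0.03787374 -0.9869778   0.5947955 ] [ 0.46537315  0.78017351 -0.41803963]
side lid_tab []
side slot_mouth []
side beam_point [([0.472, -0.355, 0.135], 0.29)]
side wand_handle [([0.473, -0.356, 0.139], 0.69), ([0.482, -0.459, 0.09], 0.68), ([0.565, -0.487, 0.119], 0.64)]
side dock [([0.471, -0.355, 0.002], 0.8), ([0.638, -0.275, 0.005], 0.49), ([0.41, -0.481, -0.006], 0.33), ([0.47, -0.357, 0.134], 0.25)]
side lens_mount [([0.493, 0.349, -0.005], 0.61)]
side timer [([0.412, 0.221, -0.001], 0.74)]
side tape_roll [([0.64, -0.274, -0.0], 0.77)]
side forceps [([0.415, -0.481, -0.005], 0.57)]
1.0
```

View pics/top0.png

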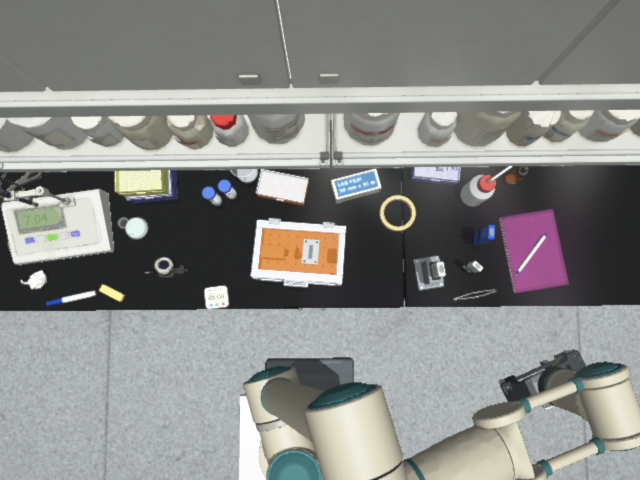

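View pics/side0.png

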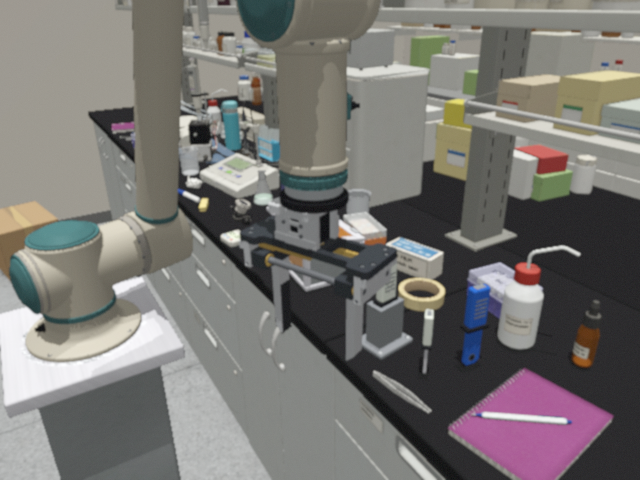

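The top view shows the enclosure near (300,250), the dock with the larger white wand at (430,272), a small white wand at (473,266) and a blue one at (485,234). The side view confirms this, with the target in the grey dock at (383,310). Next I take close wrist views.

```bash
cat > b.py <<'E'
from h import *
c,M,p=cam('wrist'); q=t.current_tool_rot(); T=R.from_quat([q[1],q[2],q[3],q[0]]).as_matrix()
print('cam in tool',T.T@(p-np.array(t.current_ee_pos())),T.T@M, c['fx'])
for name,P in (('wd',(0.40,-0.35,0.36)),('we',(0.43,-0.03,0.36))):
    r.move_to(P,down(np.pi/2) if inverse_kinematics(P,down(np.pi/2)) is not None and abs(inverse_kinematics(P,down(np.pi/2))[5])<abs(inverse_kinematics(P,down(-np.pi/2))[5]) else down(-np.pi/2))
    C=cam('wrist'); save(name+'.png',vision.snapshot('wrist')); print(name,C[2],C[1].tolist(),np.round(t.current_joints(),2))
    for k in ('lid_tab','slot_mouth','beam_point','wand_handle','dock'):
        print(k,[(np.round(d['at'],4).tolist(),round(d['score'],2)) for d in models.mark_of(k,'wrist')])
    np.savez(name,M=C[1],p=C[2],K=[C[0][k] for k in('fx','fy','cx','cy')])
print(t.current_t())
E
python3 b.py
```

```text
cam in tool [ 0.08485509  0.00064765 -0.15436485] [[ 5.39621945e-04 -9.57127899e-01 -2.89665142e-01]
 [ 9.99999616e-01  3.16570161e-04  8.16886712e-04]
 [-6.90165721e-04 -2.89665471e-01  9.57127702e-01]] 340.89136224843026
wd [ 0.48482571 -0.35096897  0.51367746] [[0.0005142936168578, -0.9569128089005762, -0.2903749501318692], [-0.9999997123567906, -0.0003302547061620337, -0.0006828017027933897], [0.000557484001509484, 0.2903752177680439, -0.9569127034989918]] [-0.85  0.16  1.34 -0.    1.64  0.72]
lid_tab [([0.45, -0.0031, 0.1247], 0.97)]
slot_mouth [([0.5214, -0.0378, 0.1158], 0.76)]
beam_point [([0.4702, -0.3588, 0.0005], 0.65)]
wand_handle [([0.483, -0.4569, 0.0885], 0.92), ([0.5618, -0.4832, 0.122], 0.92), ([0.4742, -0.3555, 0.136], 0.6)]
dock [([0.4734, -0.3557, -0.0003], 0.58)]
we [ 0.5154093  -0.03131022  0.5143644 ] [[-0.00018824974970589603, -0.9572749371651581, -0.2891792856299955], [-0.9999989618230081, 0.0005933298470804788, -0.0013131308384885798], [0.0014286059422254638, 0.28917873821416296, -0.9572740550385385]] [-0.23  0.    1.52 -0.    1.62  1.34]
lid_tab [([0.449, -0.003, 0.1272], 0.78)]
slot_mouth [([0.5244, -0.0398, 0.1114], 0.88)]
beam_point [([0.5238, -0.0393, 0.0537], 0.95)]
wand_handle [([0.4744, -0.357, 0.1355], 0.66)]
dock [([0.4704, -0.3573, -0.0011], 0.55)]
3.9083
```

View pics/wd.png

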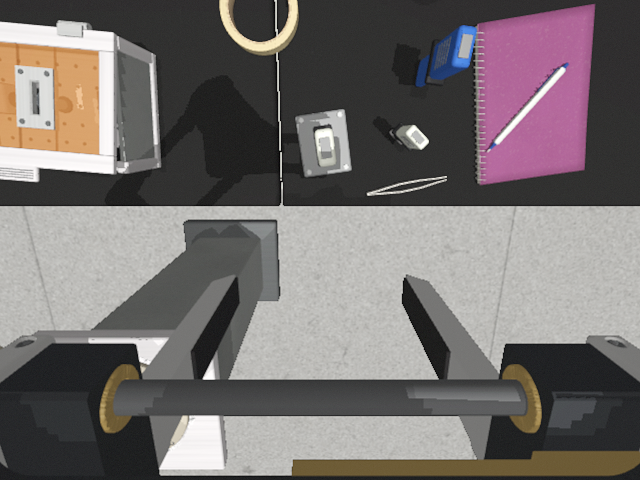

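View pics/we.png

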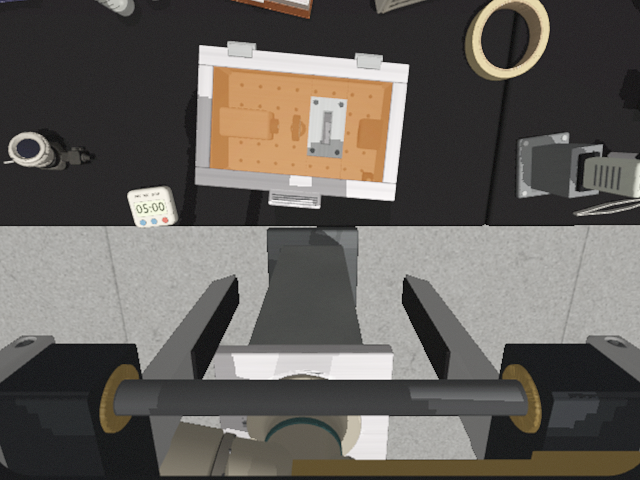

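Wrist views: the lid is ajar, with the tab at (295,199) and the slot at (327,127). The enclosure is turned about -0.09 rad. The dock and wand at (324,145) are turned about +0.12 rad. Now I shut the lid.

```bash
cat >> h.py <<'E'
def dn(P,a): # down, jaw line at angle a (mod pi), pick the smaller |q6|
    o=[]
    for k in (0,1):
        q=inverse_kinematics(P,down(a+k*np.pi))
        if q is not None: o.append((abs(q[5]),k))
    return down(a+min(o)[1]*np.pi)
E
cat > c.py <<'E'
from h import *
gripper_to(0.0)
a=np.pi/2-0.09; P=[0.449,-0.002,0.20]; q=dn(P,a)
r.move_to(P,q); print(t.current_opening(),t.current_ee_pos(),r.nose_length)
r.move_l([P[0],P[1],0.165],vel=0.1)
g=r.move_l([P[0]-0.001,P[1],0.119],vel=0.025,guard=22)
print(g,t.current_ee_pos(),t.current_wrist_force()); r.hold(0.2)
print(t.current_ee_pos(),t.current_wrist_force())
r.move_l([P[0]-.001,P[1],0.20],vel=0.1)
P=[0.43,-0.03,0.36]; r.move_to(P,dn(P,np.pi/2))
gripper_to(0.05)
C=cam('wrist'); save('we2.png',vision.snapshot('wrist'))
for k in ('lid_tab','slot_mouth','beam_point'):
    print(k,[(np.round(d['at'],4).tolist(),round(d['score'],2)) for d in models.mark_of(k,'wrist')])
np.savez('we2',M=C[1],p=C[2],K=[C[0][k] for k in('fx','fy','cx','cy')])
P=[0.385,-0.355,0.22]; r.move_to(P,dn(P,np.pi/2+0.12))
C=cam('wrist'); save('wd2.png',vision.snapshot('wrist'))
for k in ('wand_handle','dock'):
    print(k,[(np.round(d['at'],4).tolist(),round(d['score'],2)) for d in models.mark_of(k,'wrist')])
np.savez('wd2',M=C[1],p=C[2],K=[C[0][k] for k in('fx','fy','cx','cy')])
print(t.current_ee_pos(),t.current_t())
a=cv2.imread('pics/we2.png')[60:220,180:430]; cv2.imwrite('pics/we2c.png',cv2.resize(a,None,fx=3,fy=3,interpolation=cv2.INTER_CUBIC))
E
python3 c.py
```

```text
0.0003642594666523212 [ 0.44998997 -0.00226064  0.20093648] 0.025
True [ 0.44609938 -0.00177698  0.12520345] [-0.86762538  0.35726979  7.00957047]
[ 0.44607204 -0.00177308  0.12516772] [-1.10401873 -1.20500274  5.94718492]
lid_tab [([0.4451, -0.0059, 0.1014], 0.71)]
slot_mouth [([0.5187, -0.0378, 0.0994], 0.86)]
beam_point [([0.5268, -0.0382, 0.0553], 0.9), ([0.4141, -0.4778, 0.0018], 0.63)]
wand_handle [([0.5686, -0.4815, 0.1208], 0.83), ([0.474, -0.3546, 0.1352], 0.71), ([0.4815, -0.4592, 0.0879], 0.7)]
dock [([0.4735, -0.3534, -0.0001], 0.61)]
[ 0.38575945 -0.35423738  0.22074792] 12.3417
```

View images.

View pics/we2c.png

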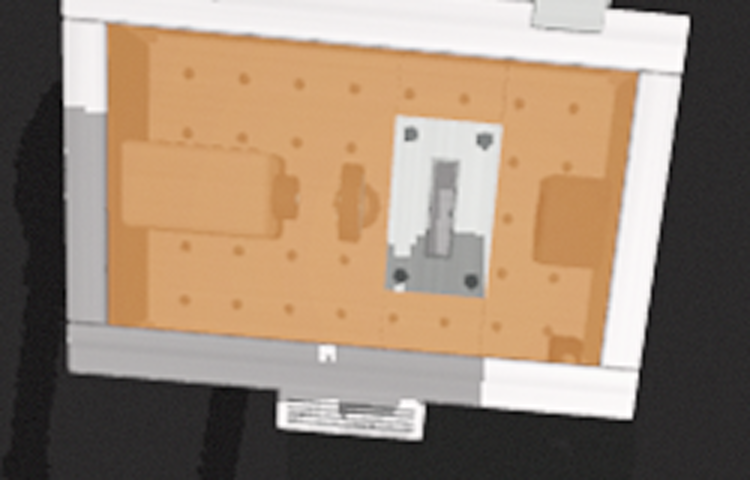

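View pics/wd2.png

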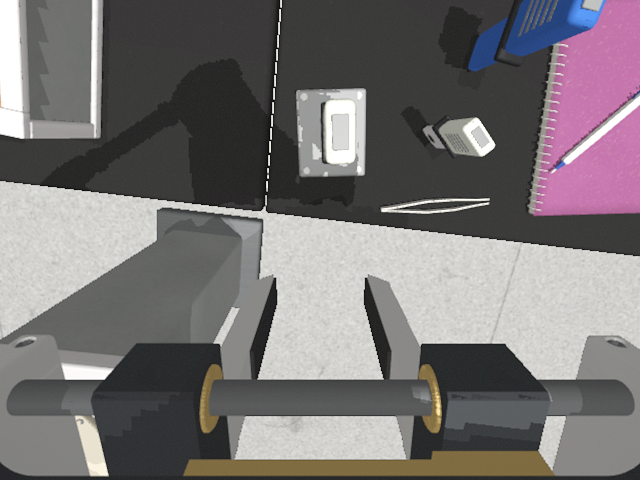

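The lid is shut: tip contact at z=0.1002, with a hard stop. The slot in the crop spans (447,159) to (438,257), and the plate corners are (396,114), (503,124), (484,298) and (386,288). In wd2 the dock foot and wand are nearly axis-aligned with the tool (yaw ≈ +0.12), with the handle top at (340,130).

```bash
cat > d.py <<'E'
from h import *
def C(n):
    d=np.load(n+'.npz'); return dict(zip(('fx','fy','cx','cy'),d['K'])),d['M'],d['p']
def quad(n,px,z):
    # order: far-left, far-right, near-right, near-left ; y left, x far
    W=np.array([ray('',p,z,C(n))[:2] for p in px]); c=W.mean(0)
    ex=(W[0]+W[1]-W[2]-W[3])/2; ey=(W[0]+W[3]-W[1]-W[2])/2
    print(n,z,'ctr',c.round(4),'len',np.linalg.norm(ex).round(4),np.linalg.norm(ey).round(4),'yaw',np.arctan2(ex[1],ex[0]).round(3),np.arctan2(-ey[0],ey[1]).round(3)); return W
f=lambda L:[(u/3+180-1/3,v/3+60-1/3) for u,v in L]
quad('we2',f([(396,114),(503,124),(484,298),(386,288)]),.1)
quad('we2',f([(434,158),(460,160),(450,258),(426,255)]),.1)
quad('we2',f([(63,18),(690,72),(634,419),(68,372)]),.1)
quad('we2',f([(283,392),(424,404),(421,440),(276,428)]),.1)
quad('wd2',[(297,91),(365,89),(365,176),(300,177)],.008)
quad('wd2',[(328,98),(355,98),(354,163),(325,164)],.173)
# region-based handle-top segmentation & slot
im=cv2.imread('pics/wd2.png'); a=im[80:190,285:380]; cv2.imwrite('pics/wd2c.png',cv2.resize(a,None,fx=5,fy=5,interpolation=cv2.INTER_CUBIC))
E
python3 d.py
```

```text
we2 0.1 ctr [ 0.5227 -0.0389] len 0.0641 0.0397 yaw -0.081 -0.092
we2 0.1 ctr [ 0.5226 -0.0391] len 0.036 0.0097 yaw -0.09 -0.095
we2 0.1 ctr [ 0.515  -0.0092] len 0.1304 0.2313 yaw -0.092 -0.08
we2 0.1 ctr [ 0.4417 -0.0023] len 0.015 0.0586 yaw -0.156 -0.084
wd2 0.008 ctr [ 0.4728 -0.3569] len 0.0851 0.0684 yaw 0.149 0.142
wd2 0.173 ctr [ 0.4738 -0.3561] len 0.0353 0.0158 yaw 0.106 0.139
```

View pics/wd2c.png

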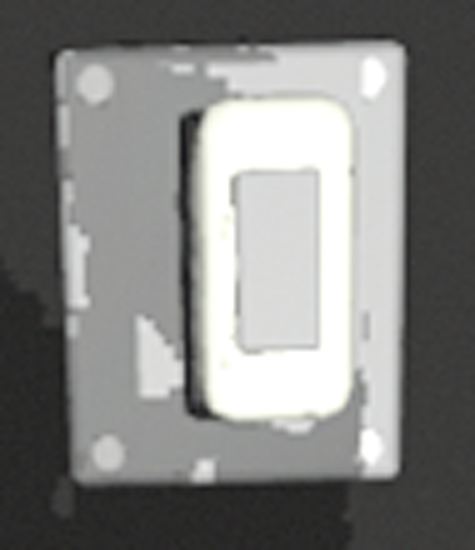

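The crop shows the wand collar and handle square to the dock, with the handle top at crop (278,258). Slot fit: centre (0.5227,-0.0390), yaw -0.09, and the plate size matches 64x40. Handle: (0.4736,-0.3563), yaw about 0.14. Now the grasp and lift.

```bash
cat > e.py <<'E'
from h import *
for z in (0.35,0.45,0.6): print('shelf edge x',ray('top',(300,165),z)[:2])
a=np.pi/2+0.14; P=[0.4736,-0.3563,0.23]
q=dn(P,a); r.move_to(P,q)
print(np.array(t.current_ee_pos())-P)
r.move_l([P[0],P[1],0.147],vel=0.1); r.hold(0.2)
print('grasp',t.current_ee_pos(),t.current_wrist_force())
gripper_to(0.010,30); print(t.current_opening(),t.current_finger_force(),t.current_wrist_force())
g=r.move_l([P[0],P[1],0.16],vel=0.04,guard=15); print(g,t.current_ee_pos(),t.current_wrist_force())
if not g:
    r.move_l([P[0],P[1],0.275],vel=0.12,guard=20)
    r.hold(0.2); print(t.current_ee_pos(),t.current_wrist_force(),t.current_opening())
    for n in ('side','wrist','top'):
        save('l_'+n+'.png',vision.snapshot(n))
        for k in ('wand_handle','wand_window'): print(n,k,[(np.round(d['at'],4).tolist(),round(d['score'],2)) for d in models.mark_of(k,n)])
print(t.current_t())
E
python3 e.py
```

```text
shelf edge x [ 0.68552608 -0.02510556]
shelf edge x [ 0.65947568 -0.03033478]
shelf edge x [ 0.62040008 -0.0381786 ]
[ 0.00090356  0.00083988 -0.00012481]
grasp [ 0.47390715 -0.35656899  0.14769694] [-0.16763097  0.04649123  0.30533583]
0.017895683944289843 29.999985694885254 [-0.40510071  0.95802668 -0.25289981]
False [ 0.47368671 -0.35643719  0.16031884] [-0.47672841  0.68451598 -1.80926616]
[ 0.47335319 -0.35609812  0.27418658] [ 0.47685493  0.19569981 -1.18809004] 0.017698177229524863
side wand_handle [([0.5661, -0.4862, 0.1193], 0.88), ([0.4723, -0.3536, 0.2641], 0.86), ([0.4813, -0.4571, 0.0909], 0.86)]
side wand_window [([0.4708, -0.3537, 0.1577], 0.91), ([0.4808, -0.4601, 0.0055], 0.72), ([0.5633, -0.4906, 0.0201], 0.65)]
wrist wand_handle [([0.4745, -0.3565, 0.2626], 0.94), ([0.5657, -0.4803, 0.1204], 0.71), ([0.482, -0.457, 0.0908], 0.59)]
wrist wand_window [([0.5638, -0.4892, 0.0145], 0.94), ([0.4756, -0.3554, 0.163], 0.89), ([0.4834, -0.4573, 0.0109], 0.79)]
top wand_handle []
top wand_window []
16.8083
```

Run:
```python
import cv2,numpy as np
from h import pix
p=pix('side',[0.472,-0.355,0.2])[0].astype(int); print(p)
s=cv2.imread('pics/l_side.png')[max(p[1]-75,0):p[1]+75,p[0]-50:p[0]+50]
w=cv2.imread('pics/l_wrist.png')[100:320,240:400]
a=cv2.resize(s,(400,600),interpolation=cv2.INTER_CUBIC); b=cv2.resize(w,(400,550),interpolation=cv2.INTER_CUBIC)
b=cv2.copyMakeBorder(b,0,50,0,0,cv2.BORDER_CONSTANT); cv2.imwrite('pics/lift.png',np.hstack([a,b]))
```

```text
[385 247]
```

View pics/lift.png

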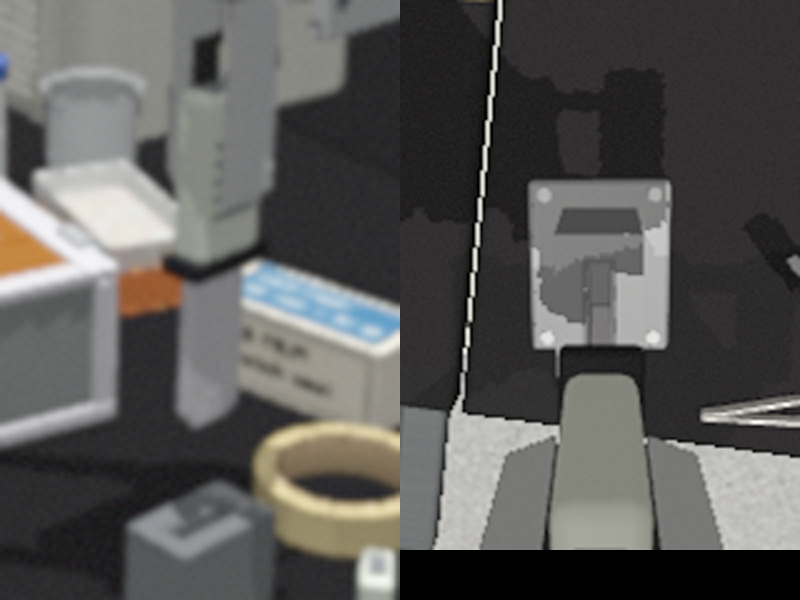

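The side crop shows the wand upright in the fingers with no window on the visible -y face, so the window is on the +y (laser) side. The wrist crop shows the collar's far edge at (600,348). Now I move over the slot, keeping the same gripper side.

```bash
cat > f.py <<'E'
from h import *
e=np.array(t.current_ee_pos()); w=ray('wrist',(320,239.2),e[2]-0.0567); y=0.14
print('collar far edge fwd of TCP',(w-e)[:2]@[np.cos(y),np.sin(y)],'lateral',(w-e)[:2]@[-np.sin(y),np.cos(y)])
q=t.current_tool_rot(); Rw=R.from_quat([q[1],q[2],q[3],q[0]]); M=Rw.as_matrix()
print('tool y angle',np.arctan2(M[1,1],M[0,1]),'tilt',M[:,2])
ang=np.arctan2(M[1,1],M[0,1]); k=0 if ang>0 else 1
Q=down(np.pi/2-0.09+k*np.pi)
S=np.array([0.523,-0.039]); z=0.243
r.move_to([*S,0.275],Q); r.hold(.2)
r.move_l([*S,z],rot=Q,vel=0.08); r.hold(.3)
e=np.array(t.current_ee_pos()); q=t.current_tool_rot(); M=R.from_quat([q[1],q[2],q[3],q[0]]).as_matrix()
print(e,M[:,2],np.arctan2(M[1,1],M[0,1]),np.round(t.current_joints(),2))
C=cam('wrist'); save('s_w.png',vision.snapshot('wrist')); save('s_s.png',vision.snapshot('side'))
for n in('wrist','side'):
    for k in('slot_mouth','wand_handle','wand_window'):print(n,k,[(np.round(d['at'],4).tolist(),round(d['score'],2)) for d in models.mark_of(k,n)][:2])
print(t.current_wrist_force(),t.current_t())
w=cv2.imread('pics/s_w.png')[60:300,220:420]
a=cv2.resize(w,(500,600),interpolation=cv2.INTER_CUBIC);p=pix('side',[*S,.12])[0].astype(int)
s=cv2.imread('pics/s_s.png')[p[1]-50:p[1]+50,p[0]-25:p[0]+25]
cv2.imwrite('pics/s.png',np.hstack([a,cv2.resize(s,(300,600),interpolation=cv2.INTER_CUBIC)]))
E
python3 f.py
```

```text
collar far edge fwd of TCP 0.02096516911064955 lateral -0.0007462990225934799
tool y angle -1.4307503226060707 tilt [ 5.27170801e-05 -4.44920147e-05 -9.99999998e-01]
[ 0.52325347 -0.0390413   0.24347715] [ 9.60478531e-04 -2.15765808e-04 -9.99999515e-01] -1.6607724948502096 [-0.21  0.19  1.59 -0.    1.36  1.45]
wrist slot_mouth [([0.5187, -0.0398, 0.1032], 0.81)]
wrist wand_handle [([0.5242, -0.0406, 0.2314], 0.8)]
wrist wand_window [([0.5263, -0.0344, 0.1304], 0.91)]
side slot_mouth [([0.5227, -0.0373, 0.0988], 0.85)]
side wand_handle [([0.5231, -0.0387, 0.2315], 0.94), ([0.482, -0.4584, 0.0909], 0.94)]
side wand_window [([0.5633, -0.4891, 0.019], 0.75), ([0.4914, 0.3509, -0.0021], 0.66)]
[ 0.15449372  0.015246   -2.40129587] 19.475
```

View pics/s.png

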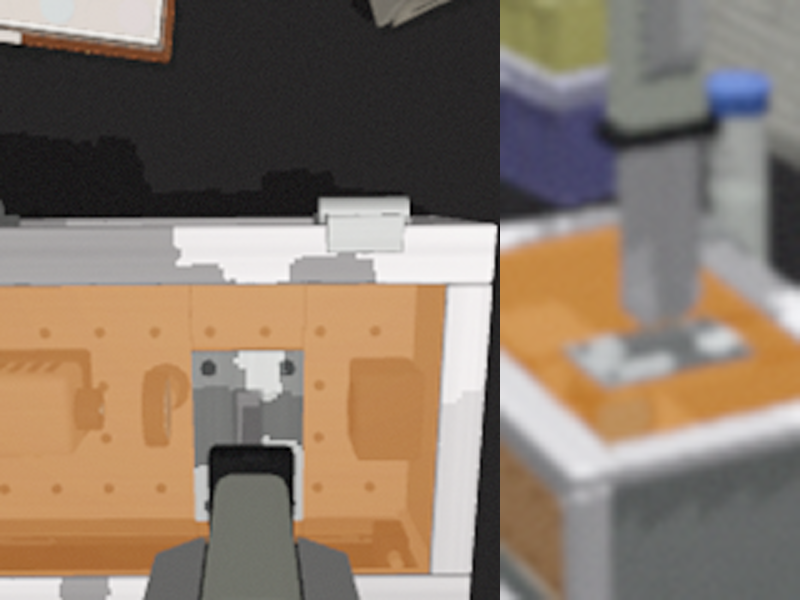

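Over the slot the blade appears laterally aligned: slot at crop x≈249, collar at x≈251. Now a guarded insertion, with a small search if it's blocked.

```bash
cat > g.py <<'E'
from h import *
S=np.array([0.523,-0.039]); y=-0.09; ex=np.array([np.cos(y),np.sin(y)]); ey=np.array([-np.sin(y),np.cos(y)])
offs=[(0,0),(1.2,0),(0,-.8),(1.2,-.8),(0,.8),(1.2,.8),(-1.2,0),(-1.2,-.8),(-1.2,.8),(2.4,0),(2.4,-.8),(2.4,.8)]
for o in offs:
    P=S+(o[0]*ex+o[1]*ey)/1000
    r.move_l([*P,0.2375],vel=0.04); r.hold(.15)
    e=np.array(t.current_ee_pos()); P2=P+(P-e[:2])*0.8
    r.move_l([*P2,0.2375],vel=0.03); r.hold(.1)
    g=r.move_l([*P2,0.222],vel=0.02,guard=4); e=np.array(t.current_ee_pos()); f=np.round(t.current_wrist_force(),2)
    print(o,g,e.round(4),f,round(t.current_t(),1))
    if e[2]<0.2255: break
    if t.current_t()>45: break
E
python3 g.py
```

```text
(0, 0) False [ 0.5229 -0.0389  0.222 ] [-0.18  0.2  -1.15] 21.2
```

The blade entered freely on the first try. I carry on to depth.

```bash
cat > i.py <<'E'
from h import *
e=np.array(t.current_ee_pos())
g=r.move_l([0.523,-0.039,0.1717],vel=0.03,guard=4); r.hold(.4)
e=np.array(t.current_ee_pos()); print(g,e.round(4),np.round(t.current_wrist_force(),2),np.round(t.current_torque(),3),t.current_opening(),t.current_finger_force())
save('f_w.png',vision.snapshot('wrist')); save('f_s.png',vision.snapshot('side'))
for n in('wrist','side'):
    for k in('slot_mouth','wand_handle','lid_tab'):print(n,k,[(np.round(d['at'],4).tolist(),round(d['score'],2)) for d in models.mark_of(k,n)][:2])
print(t.current_t())
w=cv2.imread('pics/f_w.png')[60:300,220:420]
a=cv2.resize(w,(500,600),interpolation=cv2.INTER_CUBIC);p=pix('side',[.523,-.039,.12])[0].astype(int)
s=cv2.imread('pics/f_s.png')[p[1]-50:p[1]+50,p[0]-25:p[0]+25]
cv2.imwrite('pics/f.png',np.hstack([a,cv2.resize(s,(300,600),interpolation=cv2.INTER_CUBIC)]))
E
python3 i.py
```

```text
False [ 0.523  -0.0389  0.1717] [ 1.26  1.62 -1.88] [ 0.627 -0.042  0.034] 0.017730980661455554 29.99994546175003
wrist slot_mouth []
wrist wand_handle [([0.5264, -0.038, 0.1612], 0.88)]
wrist lid_tab []
side slot_mouth [([0.5212, -0.0368, 0.1011], 0.96)]
side wand_handle [([0.5664, -0.4862, 0.1189], 0.86), ([0.5207, -0.0419, 0.1597], 0.85)]
side lid_tab [([0.4466, -0.0054, 0.0964], 0.6)]
23.8083
```

View pics/f.png

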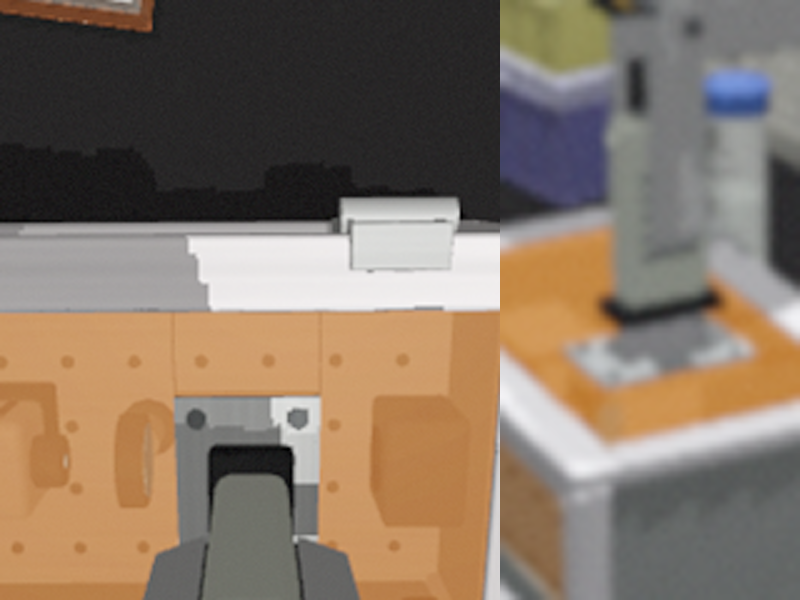

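The collar sits about 15 mm above the plate and the lid looks flat. There may be a slight lateral rub, so I scan in small steps with averaged force and centre the blade.

```bash
cat > j.py <<'E'
from h import *
S=np.array([0.523,-0.039]); y=-0.09; ex=np.array([np.cos(y),np.sin(y)]); ey=np.array([-np.sin(y),np.cos(y)])
def rd(o):
    P=S+(o[0]*ex+o[1]*ey)/1000; r.move_l([*P,0.1717],vel=0.02); r.hold(.25); F=[]
    for _ in range(8): F.append(np.r_[t.current_wrist_force(),t.current_torque()]); r.hold(.02)
    F=np.array(F); e=np.array(t.current_ee_pos()); d=(e[:2]-S)*1000
    m=F.mean(0); print(o,'at',round(d@ex,2),round(d@ey,2),'F xyz(local)',round(m[:2]@ex,2),round(m[:2]@ey,2),round(m[2],2),'T',m[3:].round(3),'sd',F.std(0)[:3].round(2))
for o in [(0,0),(0,.5),(0,1.),(0,0.5),(0,0),(0,-.5),(0,0),(.6,0),(0,0),(-.6,0),(0,0)]: rd(o)
print(t.current_t())
E
python3 j.py
```

```text
(0, 0) at -0.02 0.07 F xyz(local) -0.09 2.93 -1.65 T [ 0.795 -0.056  0.041] sd [0.59 0.38 0.41]
(0, 0.5) at 0.0 0.19 F xyz(local) 0.11 1.02 -1.46 T [0.266 0.039 0.004] sd [0.31 0.53 0.48]
(0, 1.0) at 0.06 0.98 F xyz(local) 0.13 0.09 -1.34 T [0.041 0.035 0.012] sd [0.33 0.5  0.38]
(0, 0.5) at 0.03 0.51 F xyz(local) -0.09 -0.39 -1.7 T [0.022 0.013 0.007] sd [0.35 0.71 0.32]
(0, 0) at -0.01 0.13 F xyz(local) -0.01 0.62 -1.3 T [ 0.256 -0.013  0.001] sd [0.59 0.27 0.63]
(0, -0.5) at -0.02 -0.04 F xyz(local) -0.12 3.34 -1.29 T [ 0.988 -0.082  0.037] sd [0.32 0.36 0.39]
(0, 0) at -0.02 0.05 F xyz(local) -0.03 3.84 -1.41 T [ 0.949 -0.078  0.048] sd [0.33 0.61 0.19]
(0.6, 0) at 0.21 0.06 F xyz(local) -2.22 3.62 0.28 T [1.031 0.381 0.039] sd [0.57 0.57 0.35]
(0, 0) at 0.08 0.02 F xyz(local) -0.77 4.02 -1.68 T [1.067 0.11  0.056] sd [0.48 0.39 0.67]
(-0.6, 0) at -0.2 0.03 F xyz(local) 1.16 4.27 -3.07 T [ 1.096 -0.399  0.043] sd [0.38 0.48 0.52]
(0, 0) at -0.1 0.02 F xyz(local) 0.04 4.35 -0.85 T [ 1.152 -0.132  0.061] sd [0.42 0.43 0.32]
30.775
```

```bash
sed -i 's/^for o in.*/for o in [(0,1.),(0,1.6),(0,2.1),(0,1.),(.7,1.),(0,1.),(-.7,1.),(0,1.)]: rd(o)/' j.py; python3 j.py
```

```text
(0, 1.0) at 0.02 0.43 F xyz(local) -0.42 0.02 -1.23 T [0.034 0.041 0.006] sd [0.49 0.42 0.21]
(0, 1.6) at 0.02 1.61 F xyz(local) -0.02 0.22 -1.42 T [0.032 0.037 0.001] sd [0.54 0.5  0.32]
(0, 2.1) at 0.04 2.04 F xyz(local) 0.18 -0.32 -1.63 T [-0.089  0.005 -0.004] sd [0.6  0.52 0.68]
(0, 1.0) at 0.02 1.02 F xyz(local) 0.09 0.16 -1.85 T [ 0.032  0.026 -0.014] sd [0.47 0.43 0.54]
(0.7, 1.0) at 0.24 1.03 F xyz(local) -2.37 0.0 -0.73 T [0.079 0.49  0.006] sd [0.32 0.44 0.59]
(0, 1.0) at 0.08 1.02 F xyz(local) -1.15 0.22 -2.08 T [0.068 0.27  0.006] sd [0.42 0.71 0.41]
(-0.7, 1.0) at -0.61 0.99 F xyz(local) -0.06 -0.03 -1.62 T [0.017 0.02  0.008] sd [0.27 0.47 0.52]
(0, 1.0) at 0.03 0.99 F xyz(local) 0.04 -0.09 -1.65 T [ 0.048  0.02  -0.006] sd [0.22 0.41 0.38]
35.8417
```

```bash
sed -i 's/^for o in.*/for o in [(-.9,1.05),(-1.5,1.05),(-.8,1.05)]: rd(o)/' j.py
cat >> j.py <<'E'
e=np.array(t.current_ee_pos()); q=t.current_tool_rot(); print(e, q)
for n in('side','wrist'):
    save('z_'+n+'.png',vision.snapshot(n))
    for k in('slot_mouth','wand_handle','lid_tab'):print(n,k,[(np.round(d['at'],4).tolist(),round(d['score'],2)) for d in models.mark_of(k,n)][:2])
p=pix('side',[.523,-.039,.12])[0].astype(int)
cv2.imwrite('pics/z.png',cv2.resize(cv2.imread('pics/z_side.png')[p[1]-50:p[1]+50,p[0]-60:p[0]+60],(720,600),interpolation=cv2.INTER_CUBIC))
E
python3 j.py
```

```text
(-0.9, 1.05) at -0.87 1.04 F xyz(local) -0.14 -0.2 -1.85 T [0.031 0.026 0.003] sd [0.36 0.55 0.54]
(-1.5, 1.05) at -1.5 1.06 F xyz(local) 0.14 0.05 -1.65 T [0.04  0.013 0.002] sd [0.42 0.5  0.19]
(-0.8, 1.05) at -0.81 1.06 F xyz(local) -0.07 0.03 -1.6 T [ 0.032  0.008 -0.003] sd [0.61 0.5  0.56]
37.7417
[ 0.52229126 -0.0378756   0.17170389] [ 9.16346818e-06  9.98988558e-01 -4.49651016e-02  4.17678977e-06]
side slot_mouth [([0.5215, -0.0368, 0.0997], 0.71)]
side wand_handle [([0.4832, -0.4556, 0.0901], 0.94), ([0.5659, -0.4857, 0.1195], 0.8)]
side lid_tab [([0.4497, -0.002, 0.0975], 0.96)]
wrist slot_mouth []
wrist wand_handle [([0.5243, -0.0395, 0.1611], 0.86)]
wrist lid_tab []
```

View pics/z.png

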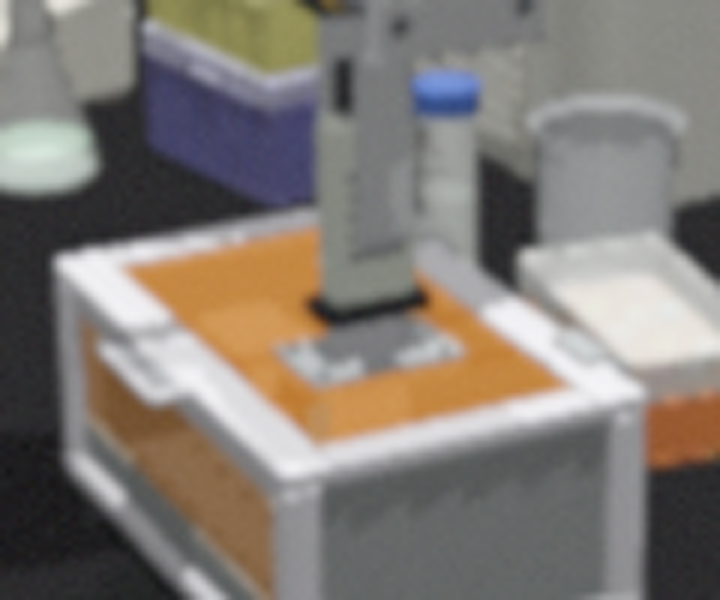

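The lid is shut flat, the wand is upright and the collar at crop (370,300) is just above the plate. No contact force remains, so I hand in.

```bash
python3 -c "
from h import *
r.hold(.3); print(t.current_wrist_force()); print(r.sign_off())"
```

```text
[ 0.3564397   0.7014091  -0.99045778]
the job is handed in; nothing more can be done
None
```

I shut the lid against its hard stop and lowered the wand through the slot to beam level, window towards the laser head, collar about 15 mm above the lid; I handed in at about 38 s of 72 s, still holding it upright with no measurable contact on the lid, although the blade rubbed the slot wall lightly (about 4 N) while I centred it.

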